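Proof-pull the glued towel bar with a spring gauge and put the gauge away

ROBOT

A 6-joint arm with a two-finger parallel gripper is mounted at the origin on a cart in front of the work surface, level with it; the furniture and walls round the work are solid. World frame = base frame: x ahead of the robot, y to its left, z up, the work surface at z = 0. Lengths are in mm, angles in rad, forces in N, time in s.
With the tool pointing down it reaches from about 350 to 775 mm from the base axis. Payload 7.3 kg.
Tool frame: the origin (TCP) lies between the finger pads; the fingertips stand bot.tips_ahead ahead of it and the grasp point (between the pads) lies 6 mm ahead of it (bot.tips_ahead is the distance from the TCP to the fingertips, in mm); z points along the fingers, y is the line along which they close (so a half turn about z gives the same grasp; the last joint's range is limited). The gripper opens to 92 mm and grips with 3 to 60 N. Pads are 19 mm wide; open, the fingers measure 130 mm over their backs; the gripper's body (75 mm by 190 mm) begins 47 mm behind the grasp point.
Start: joints at [1.026, 0.342, 1.524, -0, 1.275, -0.146], TCP at [203.851, 483.826, 251.741] pointing down, gripper open.
Joint ranges: [-2.53, 2.53], [-0.77, 2.02], [0.04, 2.7], [-1, 4.14], [0.28, 2.66], [-3.11, 3.11]. Speed limits (rad/s): [2.57, 2.57, 3.14, 3.14, 3.14, 3.14].

INTERFACE

Orientations are given as [roll, pitch, yaw] about the fixed x, y, z axes, in that order (R = Rz(yaw) Ry(pitch) Rx(roll)).
In Python, from plant import bot gives the robot as it stands. The module is installed in compiled form; this text tells all that it offers.
- The arm moves only by the tool step_arm, never from a script. Its argument "targets" is one flat list of numbers, 7 for each row, row after row: the opening, from 0 (shut) to 1 (fully open), then the shift along the tool's x, y, z each as a share of 100 mm, from -1 to 1, then the turn, a rotation vector about the tool's x, y, z each as a share of pi/4 rad, from -1 to 1. A call has 1 to 20 rows; each row is the pose to reach, as a shift and turn from the pose commanded when the call began, along the tool's axes at that moment; what a row does not reach only later rows make up. A row lasts 1/8 s, in which the tool goes at most 62.5 mm and 10.7 degrees, less where a joint would pass 70% of its speed; a pose out of reach is approached as far as the arm can. A call with a number of a shift or a turn outside -1 to 1 is refused whole. A call with a gripper value outside its range is refused whole. The fingers move at their own pace and stop on an object; the grip force is fixed at half the most. Time passes only in rows, so rows that repeat a pose let the fingers close. It gives the time, the measured TCP pose, the force, the opening and the grip force at its end, in the units of the state.
- bot.get_obs(): the state, without advancing time (a new reading comes with each control period).
- bot.capture(name): name is "side" or "top"; returns (picture, depth): 400x640x3 uint8, blue, green, red; 400x640 float32, mm along the optical axis (not along the pixel's ray), 0 where there is no reading.
- bot.camera_info(name): a dict with "fx", "fy", "cx", "cy" (pixels), "k1" (the pictures are not rectified: a ray, as slopes to the right and down, at radius r is drawn at 1 + k1 r^2 times it, then the intrinsics apply), "camera_from_world" (4x4, takes a point from world to camera coordinates). Camera axes: x right, y down, z forward; pixel columns grow to the right and rows downward; lengths in mm; the calibration is good to about 2 mm. A picture is of the moment at which its call begins. camera_info takes no time and is no camera call.
- bot.close_job(): hands the job in; it is judged then, once.
The state is a dict: "time": time; "joint_positions": joint angles; "dq": joint speeds; "tau": joint torques, N m; "tool_pos": TCP position; "tcp_rot": TCP orientation; "contact_force": force on the tool from outside, world axes, zero at the start; "moment": the same for the moment, N m; "grip_width": finger opening in mm; "finger_force": force on a finger pad.
Only numpy, scipy, OpenCV 4.12 (cv2) and the standard library are available. Lean on these libraries where they do the work, as an engineer would, in place of code of your own. Each camera call takes 0.05 s, during which the arm holds its last target. There are 200 camera calls.

TASK

The steel towel bar has just been glued to the little oak rack: prove that it holds. Hook the blue spring gauge over the bar and pull it by its black handle, straight away from the board, until the green band on its stem shows at the mouth of the gauge (about 12 N) but no red; keep it there for two seconds, then ease off and unhook. Finally press the gauge fully home in the cut-out of its foam case, the way round that it fits, and leave the other things alone.

Things in the scene. Friction and masses are not known exactly. Their poses are not given: they have to be found in the camera images.
- oak_rack: small oak rack fixed on the worktop; its upright board (170 mm wide, up to 136 mm high) has its front face at x = +40 mm. Origin on the worktop straight below the middle of the glued steel bar, which is joined to it; x points from the bar square into the board (so the pull goes along -x), y runs along the bar, z up
- bar_mid (a point): middle of the glued steel towel bar as mounted, 85 mm above the worktop: round, 10 mm thick, 110 mm long along y, held by posts at y = -50 and +50 mm; between bar and board a clear gap of 35 mm, open above and below. Axes as those of the rack
- pull_bar (a joint): how far (m) the glued bar has come away from the board: 0 = bonded; the glue gives way at about 22 N
- gauge_centre (a point): centre of the blue body of the loose spring pull gauge (about 0.12 kg in all): 84 x 34 x 40 mm (x, y, z), so 20 mm above what it stands on. +x points to the hook, z up. The steel hook, 10 mm wide (y), runs forward from the body's front face (x = +42 mm), 10 to 17 mm above this point, to a prong turned down. Between body and prong is a 34 mm gap for the bar, open below
- gauge_prong (a point): middle of the gauge's turned-down prong, level with the body's centre and 79.5 mm ahead of it, rigid with the body. The prong is 7 mm thick (x), 10 mm wide (y) and reaches from 17 mm above to 18 mm below this point. Axes as those of the gauge
- gauge_grip (a point): middle of the gauge's black handle, level with the body's centre and 78 mm behind it when slack: a slab 40 mm long (x), 14 mm wide (y: grip it across this), 28 mm high, with a cross-piece 40 mm wide (y), 26 mm high, 8 mm thick at its rear end, 20 to 28 mm behind this point. Moves with the handle; axes as those of the gauge
- gauge_handle (a joint): how far (m) the handle is drawn out of the gauge body along its -x, against a spring: 0 = slack, stop at 0.045. Pull in N = 2 + 400 x this value. The stem shows green at the mouth from 0.021 to 0.029 (10.4 to 13.6 N), and red beyond
- case: open gauge case fixed on the worktop, 222 x 112 mm: a 12 mm grey tray with 24 mm of black foam. Origin on the worktop under the middle of the body's pocket (89 x 39 mm, 24 mm deep); +x points to the prong's slot (15.5 x 18 mm, centred 79.75 mm ahead), z up. From 54 to 112 mm behind the origin there is no foam, only the tray, across the whole width: room for the fingers
- pocket (a point): where the gauge's body centre comes to lie when home in its case (32 mm above the worktop, 4 mm below the foam's top); axes as those of the case. Behind the finger room, 112 to 120 mm behind this point, a bar of foam of the same height crosses the case
- green_spray: loose green spray bottle with white head, 246 mm high; bystander, origin under it
- yellow_mug: loose yellow mug, 92 mm high; bystander, origin under it
- tape: loose roll of beige tape lying flat, 96 mm across, 25 mm high; bystander, origin under it
- soap: loose bottle of washing-up liquid with yellow cap, 220 mm high; bystander, origin under it
- spice_jar: loose spice jar with red lid, 45 mm across, 106 mm high; bystander, origin under it
- lemon: loose lemon, 72 mm long, 56 mm high; bystander, origin under it
Things that resemble listed ones, but are neither listed nor needed, are in the scene too. There is more than one size of the case; the job needs the larger.

How it is judged:
By the outcome, as a careful person would: the job done as asked, in the order asked, and still so for the second after the job is handed in, with the robot touching nothing.
It also fails if it takes over 70 s, if anything falls off the work surface, if the arm or the gripper's body presses on something with over 40 N, if the wrist force passes 120 N, or if a joint passes its speed limit or range.

## Working session

There is one attempt and no reset: what is moved stays moved. The work goes in short steps, Python scripts to look and compute and a tool call to move; the robot and the scene stay as the last step left them, time stands still between calls to the robot, and variables do not carry over. Pictures are saved under pics/ and viewed, at most 10 in all, crops included, and the job is handed in when it is done.

Besides the shell and the picture viewer there is one more tool, called after "Emit:" as name(argument=value, ...) on one line, values as JSON. step_arm: Moves the arm, as the interface text tells. Shift numbers are shares of 100 mm and turn numbers shares of pi/4 rad, none past 1 either way. Its arguments: {"type":"object","properties":{"targets":{"type":"array"}},"required":["targets"]}

```bash
mkdir -p pics
cat > h.py <<'E'
import numpy as np, cv2
from plant import bot
def cap(n):
    im,d=bot.capture(n); return im,d
def world(n,d,us):
    """pixels (N,2) + depth -> world"""
    c=bot.camera_info(n); us=np.asarray(us,float).reshape(-1,2)
    K=np.array([[c['fx'],0,c['cx']],[0,c['fy'],c['cy']],[0,0,1]])
    s=cv2.undistortPoints(us.reshape(-1,1,2),K,np.array([c['k1'],0,0,0.])).reshape(-1,2)
    z=d[us[:,1].astype(int),us[:,0].astype(int)] if getattr(d,'ndim',0)==2 else np.full(len(us),d)
    P=np.c_[s*z[:,None],z,np.ones(len(us))]
    return (np.linalg.inv(np.array(c['camera_from_world']))@P.T).T[:,:3]
def cloud(n,d):
    v,u=np.mgrid[:400,:640]; us=np.c_[u.ravel(),v.ravel()]
    return world(n,d,us).reshape(400,640,3)
def proj(n,P):
    c=bot.camera_info(n); P=np.atleast_2d(P)
    T=np.array(c['camera_from_world']); q=P@T[:3,:3].T+T[:3,3]; s=q[:,:2]/q[:,2:]
    s=s*(1+c['k1']*(s**2).sum(1,keepdims=True)); return s*[c['fx'],c['fy']]+[c['cx'],c['cy']]
E
python3 - <<'E'
from h import *
for n in('top','side'):
    im,d=cap(n); cv2.imwrite(f'pics/{n}0.png',im); np.save(f'{n}0.npy',d)
    c=bot.camera_info(n); T=np.array(c['camera_from_world']); print(n,c['fx'],c['k1'],np.linalg.inv(T).round(2).tolist(),(d==0).mean())
print(bot.get_obs(),bot.tips_ahead)
E
```

```text
top 385.558937730022 -0.07661841813285293 [[-0.01, -1.0, 0.1, 526.94], [-1.0, 0.01, 0.01, -126.37], [-0.01, -0.1, -1.0, 1016.74], [0.0, 0.0, 0.0, 1.0]] 0.00406640625
side 390.14192901208753 0.0023181347264617093 [[1.0, 0.03, -0.05, 671.52], [0.06, -0.61, 0.79, -1049.29], [-0.0, -0.79, -0.61, 764.66], [0.0, 0.0, 0.0, 1.0]] 0.0069453125
{'time': 0.1, 'joint_positions': array([ 1.02600368e+00,  3.42657599e-01,  1.52490692e+00, -3.28068698e-05,
        1.27537909e+00, -1.46006146e-01]), 'dq': array([-0.00029039, -0.00125618, -0.00341143, -0.00328793,  0.00016911,
       -0.00084402]), 'tau': array([ 1.45955510e-03, -4.32003844e+01, -2.44694495e+01,  7.20569445e-02,
        5.24975604e-02, -2.57910284e-05]), 'tool_pos': array([203.68216396, 483.53368832, 251.11715201]), 'tcp_rot': array([-3.14025150e+00, -1.65509176e-04,  2.74281561e+00]), 'contact_force': array([ 0.69908186, -0.53045545,  0.08161193]), 'moment': array([0.01105458, 0.02520405, 0.02195345]), 'finger_force': 0.0, 'grip_width': 92.2809689515757} 25.0
```

View pics/top0.png

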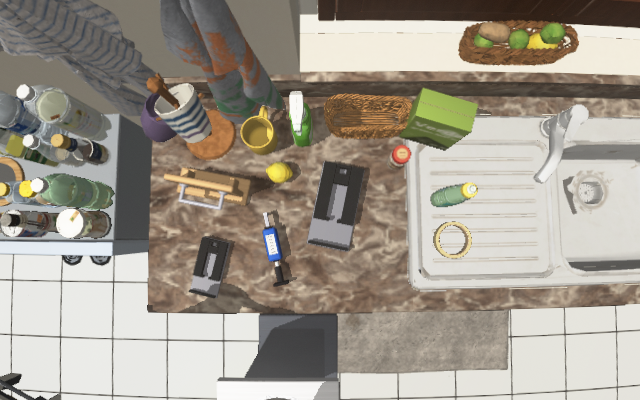

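View pics/side0.png

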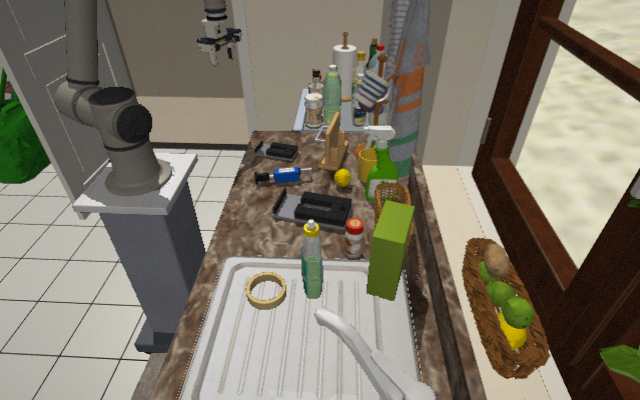

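The gauge candidate is at (272,245) in the top view. The rack with its bar is at (207,188). There are two cases, the large one at (338,205) and a small decoy at (210,265). The soap bottle at (455,195) is not needed.

Run:
```python
from h import *
t=cv2.imread('pics/top0.png'); s=cv2.imread('pics/side0.png')
cv2.imwrite('pics/c1.png',cv2.resize(t[155:305,160:360],None,fx=4,fy=4,interpolation=cv2.INTER_CUBIC))
cv2.imwrite('pics/c2.png',cv2.resize(s[105:235,240:400],None,fx=4.6,fy=4.6,interpolation=cv2.INTER_CUBIC))
```

```text
(no output)
```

View pics/c1.png

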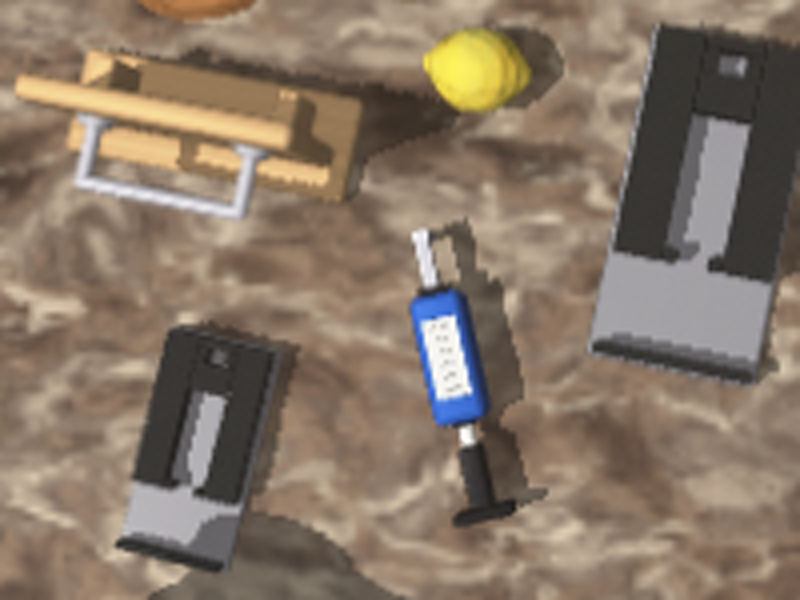

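View pics/c2.png

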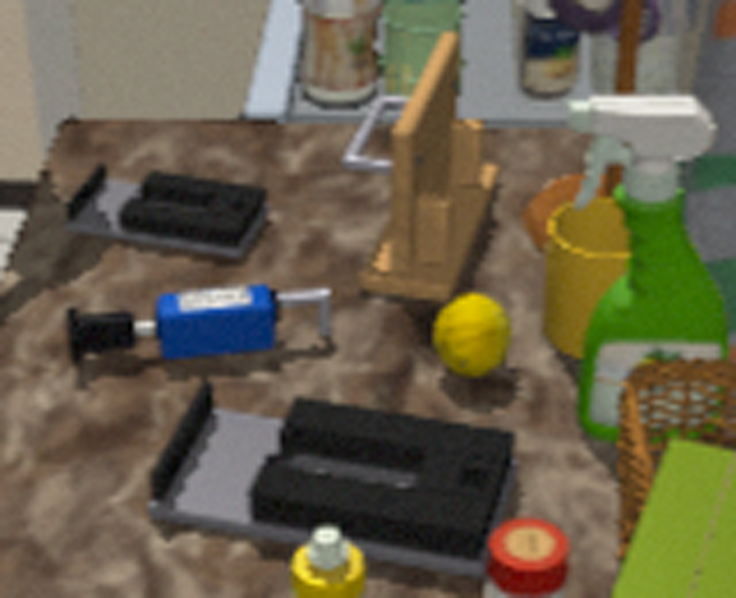

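```bash
cat > fit.py <<'E'
from h import *
from scipy.optimize import least_squares
def box(x0,x1,y0,y1,z0,z1): return np.array([[x0,x1],[y0,y1],[z0,z1]],float)
def sdf(P,boxes):
    r=np.full(len(P),1e3)
    for b in boxes:
        q=np.abs(P-b.mean(1))-(b[:,1]-b[:,0])/2
        s=np.linalg.norm(np.maximum(q,0),axis=1)+np.minimum(q.max(1),0); r=np.minimum(r,s)
    return r
G=[box(-42,42,-17,17,-20,20),box(42,83,-5,5,10,17),box(76,83,-5,5,-18,17),box(-98,-58,-7,7,-14,14),box(-106,-98,-20,20,-13,13),box(-58,-42,-4,4,-4,4)]
C=[box(-120,102,-56,56,0,12),box(-54,102,19.5,56,12,36),box(-54,102,-56,-19.5,12,36),box(44.5,72,-19.5,19.5,12,36),
 box(72,87.5,9,19.5,12,36),box(72,87.5,-19.5,-9,12,36),box(87.5,102,-19.5,19.5,12,36),box(-54,-44.5,9,19.5,12,36),box(-54,-44.5,-19.5,-9,12,36),box(-120,-112,-56,56,12,36)]
R=[box(-4.5,4.5,-55,55,80.5,89.5),box(0,40,-55,-45,80.5,89.5),box(0,40,45,55,80.5,89.5),box(40,54,-85,85,10,136)]
def fit(cl,boxes,p0,z0,zmin,rad,keep=lambda L:np.ones(len(L),bool),freez=True):
    p=np.array(list(p0)+[0.])
    for it in range(4):
        def loc(p,W):
            c,s=np.cos(p[2]),np.sin(p[2]); d=W-[p[0],p[1],z0+p[3]]
            return np.c_[d[:,0]*c+d[:,1]*s,-d[:,0]*s+d[:,1]*c,d[:,2]]
        W=cl.reshape(-1,3); W=W[(W[:,2]>zmin)&(np.linalg.norm(W[:,:2]-p[:2],axis=1)<rad)]
        L=loc(p,W); W=W[keep(L)&(np.abs(sdf(L,boxes))<[25,15,10,8][it])]
        f=least_squares(lambda p:sdf(loc(p,W),boxes),p,loss='soft_l1',f_scale=1.5); p=f.x
    return p,len(W),np.median(np.abs(sdf(loc(p,W),boxes)))
E
python3 - <<'E'
from fit import *
P=lambda *c:np.array(c)/4+[160,155]
for n in('top','side'):
    d=np.load(n+'0.npy'); cl=cloud(n,d)
    if n=='top':
        q=lambda c:world(n,d,P(*c).round())[0]
        a,b=q((470,430)),q((422,240)); print('g',q((448,355)),a,b)
        g0=[*q((448,355))[:2],np.arctan2(*(b-a)[[1,0]])]
        a,b=q((660,355)),q((735,60)); c=q((720,190)); print('c',c,a,b); c0=[*c[:2],np.arctan2(*(b-a)[[1,0]])]
        a,b=q((85,183)),q((240,212)); print('r',a,b); v=b-a; r0=[*((a+b)/2)[:2],np.arctan2(v[0],-v[1])]
        # y axis of rack along -(b-a)
        r0[2]=np.arctan2(-v[1],-v[0])-np.pi/2
        print(g0,c0,r0)
    tb=cl[(np.abs(cl[...,2])<15)&(np.hypot(cl[...,0]-450,cl[...,1]-50)<200)]; print(n,'table z',np.median(tb[:,2]))
    for k,(m,p0,z0,zm,rad,keep) in dict(g=(G,g0,20,6,130,lambda L:L[:,0]>-200),c=(C,c0,0,6,135,lambda L:L[:,0]>-200),r=(R,r0,0,60,130,lambda L:L[:,0]<42)).items():
        print(n,k,*[np.round(x,4) for x in fit(cl,m,p0,z0,zm,rad,keep)])
E
```

```text
g [505.1201382    5.12748342  42.03650741] [458.53353837  -7.37497201  20.18943427] [578.68435116  21.38081431  36.15976117]
c [ 612.36836672 -168.8473936     9.57666988] [ 503.8681508  -128.37456723   34.50633231] [ 696.14693194 -180.30469533   15.44735251]
r [611.90613882 223.26308595  88.17019619] [594.02727272 126.54057036  86.37027224]
[np.float64(505.12013819588816), np.float64(5.127483422521891), np.float64(0.23491210124577816)] [np.float64(612.368366722724), np.float64(-168.8473936014558), np.float64(-0.2637838518942244)] [np.float64(602.966705768789), np.float64(174.9018281554747), np.float64(-0.18278381796474275)]
top table z -0.13940613291958925
top g [ 5.057912e+02  7.889000e+00  2.161000e-01 -8.530000e-02] 745 0.8825
top c [ 6.145475e+02 -1.599065e+02 -2.192000e-01 -1.298000e-01] 3611 1.082
top r [ 6.056788e+02  1.787483e+02 -1.900000e-01 -1.955000e-01] 488 0.848
side table z -0.20350887315169075
side g [ 5.050992e+02  8.539400e+00  2.159000e-01 -2.565000e-01] 540 1.1046
side c [ 6.139247e+02 -1.566967e+02 -2.014000e-01 -4.872000e-01] 2160 1.0844
side r [ 6.039030e+02  1.775564e+02 -1.873000e-01  4.015000e-01] 89 0.9595
```

Both views agree within about 3 mm for every object, and the table reads z = 0. The gauge is at (505, 8), yaw 0.216, with +x towards the rack. The large case is at (614, -158), yaw -0.21. The bar is at (605, 178), yaw -0.19. The crops show the gauge's hook at c1 (422,240) and handle at (480,475). The 222 mm model fits the right-hand case, so that is the larger one.

Emit:
step_arm(targets=[1,-0.4,-0.37,0,0,0,0,1,-0.8,-0.74,0,0,0,0,1,-1,-0.92,0,0,0,0,1,-1,-0.92,0,0,0,0])

```text
time: 0.6
tool_pos: [260.7, 359.0, 251.7]
tcp_rot: [-3.141, -0.0, 2.74]
contact_force: [0.7, 0.6, 0.9]
grip_width: 91.9
finger_force: 0.0
```

Emit:
step_arm(targets=[1,-0.4,-0.37,0,0,0,0,1,-0.8,-0.74,0,0,0,0,1,-1,-0.92,0,0,0,0,1,-1,-0.92,0,0,0,0])

```text
time: 1.1
tool_pos: [317.2, 236.4, 251.7]
tcp_rot: [3.141, -0.0, 2.74]
contact_force: [-0.1, 0.7, 0.1]
grip_width: 91.8
finger_force: 0.0
```

Emit:
step_arm(targets=[1,-0.4,-0.37,0,0,0,0,1,-0.8,-0.74,0,0,0,0,1,-1,-0.92,0.3,0,0,0,1,-1,-0.92,0.6,0,0,0])

```text
time: 1.6
tool_pos: [374.3, 113.1, 191.1]
tcp_rot: [3.14, 0.001, 2.741]
contact_force: [1.1, 0.3, -0.1]
grip_width: 91.9
finger_force: 0.0
```

Emit:
step_arm(targets=[1,-0.4,-0.37,0.2,0,0,-0.2,1,-0.8,-0.74,0.4,0,0,-0.4,1,-1,-0.92,0.5,0,0,-0.6,1,-1,-0.92,0.5,0,0,-0.78,1,-1,-0.92,0.5,0,0,-0.78])

```text
time: 2.22
tool_pos: [430.0, -9.5, 141.3]
tcp_rot: [3.141, -0.0, -2.928]
contact_force: [0.4, 0.8, 0.2]
grip_width: 92.0
finger_force: 0.0
```

```bash
cat > go.py <<'E'
import sys
from h import *
from scipy.spatial.transform import Rotation as Ro
def go(p,yaw):
    o=bot.get_obs(); R=Ro.from_euler('xyz',o['tcp_rot']); T=Ro.from_euler('xyz',[np.pi,0,yaw])
    print('t',round(o['time'],2),'pos',o['tool_pos'].round(1),'yaw',o['tcp_rot'].round(3),'F',o['contact_force'].round(1),'w',round(o['grip_width'],1),'q6',o['joint_positions'][5].round(2))
    print('shift',(R.inv().apply(np.array(p)-o['tool_pos'])/100).round(3),'turn',((R.inv()*T).as_rotvec()/(np.pi/4)).round(3))
if __name__=='__main__': go([float(x) for x in sys.argv[1:4]],float(sys.argv[4]))
E
python3 go.py 429.2 -8.5 29 3.3576
```

```text
t 2.23 pos [430.   -9.5 141.3] yaw [ 3.141 -0.    -2.928] F [0.4 0.8 0.2] w 92.0 q6 -1.99
shift [0.005 0.01  1.123] turn [ 0.001 -0.001 -0.004]
```

Emit:
step_arm(targets=[1,0.01,0.01,0.4,0,0,0,1,0.01,0.01,0.7,0,0,0,1,0.01,0.01,0.9,0,0,0,1,0.01,0.01,1,0,0,0])

```text
time: 2.72
tool_pos: [428.3, -8.6, 40.9]
tcp_rot: [3.141, -0.001, -2.929]
contact_force: [0.2, 0.1, 0.1]
grip_width: 91.9
finger_force: 0.0
```

Emit:
step_arm(targets=[1,0,0,0.06,0,0,0,1,0,0,0.12,0,0,0,1,0,0,0.12,0,0,0,0,0,0,0.12,0,0,0,0,0,0,0.12,0,0,0,0,0,0,0.12,0,0,0,0,0,0,0.12,0,0,0,0,0,0,0.12,0,0,0,0,0,0,0.12,0,0,0])

```text
time: 3.85
tool_pos: [428.4, -9.8, 29.7]
tcp_rot: [3.141, -0.0, -2.928]
contact_force: [-0.2, -0.0, 0.0]
grip_width: 36.4
finger_force: 0.0
```

Emit:
step_arm(targets=[0,0,0,0,0,0,0,0,0,0,0,0,0,0,0,0,0,0,0,0,0,0,0,0,0,0,0,0,0,0,0,0,0,0,0])

```text
time: 4.47
tool_pos: [428.4, -9.8, 29.7]
tcp_rot: [3.142, 0.0, -2.928]
contact_force: [0.2, -0.5, -0.0]
grip_width: 14.1
finger_force: 29.9
```

Emit:
step_arm(targets=[0,0,0,-0.1,0,0,0,0,0,0,-0.3,0,0,0,0,0,0,-0.6,0,0,0,0,0,0,-0.9,0,0,0,0,0,0,-1,0,0,0,0,0,0,-1,0,0,0])

```text
time: 5.22
tool_pos: [428.5, -9.9, 130.0]
tcp_rot: [-3.141, 0.001, -2.928]
contact_force: [0.1, 0.5, -1.3]
grip_width: 13.9
finger_force: 29.9
```

```bash
cat > gz.py <<'E'
# fit gauge in hand from both views, express relative to the tool
from fit import *
import sys
o=bot.get_obs(); p=o['tool_pos']; yaw=o['tcp_rot'][2]+np.pi
g=np.array([*(p[:2]+78*np.array([np.cos(yaw),np.sin(yaw)])),yaw]); z=p[2]-9
gz=z-6
res=[]
for n in sys.argv[1:]:
    im,d=cap(n); cv2.imwrite(f'pics/{n}_{o["time"]:.1f}.png',im); cl=cloud(n,d)
    # 5-dof fit incl. pitch
    W=cl.reshape(-1,3); q=np.array([g[0],g[1],z,g[2],0.])
    def loc(q,W):
        from scipy.spatial.transform import Rotation as Ro
        return Ro.from_euler('xyz',[0,q[4],q[3]]).inv().apply(W-q[:3])
    for t in(18,10,6,6):
        L=loc(q,W); k=(np.abs(sdf(L,G))<t)&(L[:,0]>-48)&(L[:,0]<90); V=W[k]
        q=least_squares(lambda q:sdf(loc(q,V),G),q,loss='soft_l1',f_scale=1.5).x
    print(n,q.round(3),k.sum(),'tool-rel grip', (q[:2]-p[:2]).round(1),'dyaw',((q[3]-yaw+np.pi)%(2*np.pi)-np.pi).round(3))
    dv=q[:2]-p[:2]; print('  along',(dv@[np.cos(q[3]),np.sin(q[3])]).round(1),'across',(dv@[-np.sin(q[3]),np.cos(q[3])]).round(1),'dz',(q[2]-p[2]).round(1))
E
python3 gz.py top side; python3 go.py 428 -8 130 3.3576
```

```text
top [ 5.05487e+02  6.82500e+00  1.20186e+02  2.23000e-01 -3.00000e-03] 704 tool-rel grip [77.  16.7] dyaw 0.009
  along 78.8 across -0.8 dz -9.8
side [5.05063e+02 7.56300e+00 1.19299e+02 2.12000e-01 7.00000e-03] 460 tool-rel grip [76.6 17.4] dyaw -0.001
  along 78.5 across 0.9 dz -10.7
t 5.33 pos [427.8  -9.7 128.9] yaw [ 3.141e+00 -1.000e-03 -2.928e+00] F [ 0.4  0.  -2.2] w 13.9 q6 -1.99
shift [-0.006  0.016 -0.011] turn [ 0.001 -0.002 -0.003]
```

```bash
python3 go.py 432 211 152 2.9526
```

```text
t 5.33 pos [427.8  -9.7 128.9] yaw [ 3.141e+00 -1.000e-03 -2.928e+00] F [ 0.4  0.  -2.2] w 13.9 q6 -1.99
shift [-0.509  2.148 -0.23 ] turn [ 0.001 -0.002  0.513]
```

Emit:
step_arm(targets=[0,-0.1,0.3,-0.1,0,0,0,0,-0.15,0.65,-0.2,0,0,0,0,-0.25,1,-0.23,0,0,0,0,-0.25,1,-0.23,0,0,0])

```text
time: 5.82
tool_pos: [431.0, 94.8, 151.8]
tcp_rot: [3.141, -0.002, -2.925]
contact_force: [0.9, -0.9, -0.9]
grip_width: 13.8
finger_force: 29.9
```

Emit:
step_arm(targets=[0,-0.1,0.4,0,0,0,0.15,0,-0.2,0.8,0,0,0,0.3,0,-0.25,1,0,0,0,0.45,0,-0.25,1,0,0,0,0.51,0,-0.25,1,0,0,0,0.51])

```text
time: 6.45
tool_pos: [434.4, 195.6, 151.7]
tcp_rot: [-3.14, -0.002, 2.955]
contact_force: [-0.6, 1.2, -1.2]
grip_width: 13.8
finger_force: 29.9
```

```bash
python3 go.py 471.2 203.7 152 2.9526
```

```text
t 6.45 pos [434.4 195.6 151.7] yaw [-3.140e+00 -2.000e-03  2.955e+00] F [-0.6  1.2 -1.2] w 13.8 q6 -1.12
shift [-0.346  0.148 -0.004] turn [-0.001 -0.002  0.003]
```

Emit:
step_arm(targets=[0,-0.1,0.15,0,0,0,0,0,-0.25,0.15,0,0,0,0,0,-0.35,0.15,0,0,0,0,0,-0.35,0.15,0,0,0,0])

```text
time: 6.95
tool_pos: [472.6, 203.6, 152.4]
tcp_rot: [-3.141, -0.0, 2.954]
contact_force: [0.2, 0.1, -0.6]
grip_width: 13.7
finger_force: 29.9
```

```bash
python3 gz.py top side; python3 go.py 471.2 203.7 95 2.9526; ls pics
python3 - <<'E'
from h import *
import glob
a=cv2.imread(sorted(glob.glob('pics/side_*'),key=lambda f:float(f[10:-4]))[-1])[60:210,250:410]
b=cv2.imread(sorted(glob.glob('pics/top_*'),key=lambda f:float(f[9:-4]))[-1])[130:280,150:310]
cv2.imwrite('pics/m1.png',cv2.resize(np.hstack([a,b]),None,fx=2.5,fy=2.5,interpolation=cv2.INTER_CUBIC))
E
```

```text
top [551.097 189.328 142.2     6.095  -0.   ] 814 tool-rel grip [ 78.5 -14.2] dyaw 0.0
  along 79.7 across 0.7 dz -10.2
side [5.49531e+02 1.89467e+02 1.42366e+02 6.08200e+00 6.00000e-03] 382 tool-rel grip [ 76.9 -14.1] dyaw -0.013
  along 78.2 across 1.5 dz -10.1
t 7.05 pos [471.7 204.  152.5] yaw [-3.141e+00 -1.000e-03  2.954e+00] F [-0.7  0.  -0.9] w 13.8 q6 -1.12
shift [ 0.004 -0.003  0.575] turn [-0.    -0.001  0.002]
c1.png
c2.png
side0.png
side_5.2.png
side_7.0.png
top0.png
top_5.2.png
top_7.0.png
```

View pics/m1.png

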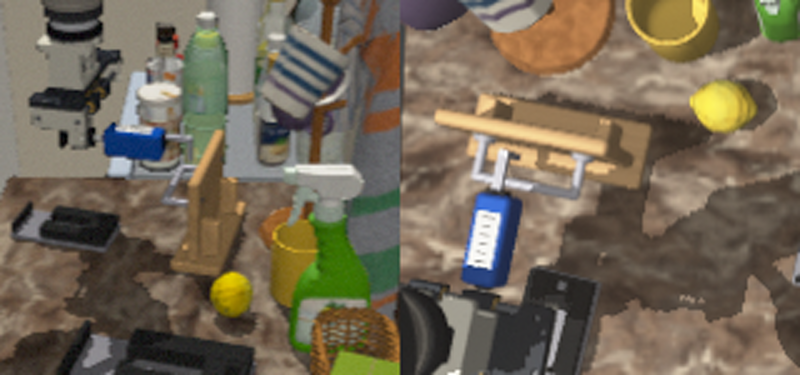

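The side view (left half) shows the hook level above the bar. In the top view (right half) the prong is at about (505,155), between bar and board once perspective is allowed for. Both fits put the prong 23.9 mm behind the bar axis, and mid-gap is 22.5, so I'm lowering.

Emit:
step_arm(targets=[0,0.015,0,0.1,0,0,0,0,0.015,0,0.2,0,0,0,0,0.015,0,0.3,0,0,0,0,0.015,0,0.4,0,0,0,0,0.015,0,0.5,0,0,0,0,0.015,0,0.57,0,0,0,0,0.015,0,0.57,0,0,0])

```text
time: 7.92
tool_pos: [470.2, 204.6, 95.1]
tcp_rot: [-3.141, -0.001, 2.955]
contact_force: [1.0, -0.2, -1.2]
grip_width: 14.0
finger_force: 29.9
```

```bash
python3 gz.py top side; python3 go.py 471.2 203.7 95 2.9526
```

```text
top [ 5.48300e+02  1.90092e+02  8.47630e+01  6.09900e+00 -5.00000e-03] 729 tool-rel grip [ 78.1 -14.5] dyaw 0.002
  along 79.4 across 0.0 dz -10.4
side [5.48139e+02 1.90712e+02 8.55940e+01 6.08800e+00 4.00000e-03] 352 tool-rel grip [ 77.9 -13.9] dyaw -0.009
  along 79.1 across 1.5 dz -9.6
t 8.03 pos [470.7 204.8  95.9] yaw [3.141 0.    2.955] F [-0.5 -0.5 -1.1] w 14.0 q6 -1.12
shift [-0.007 -0.01   0.009] turn [0.    0.    0.003]
```

Emit:
step_arm(targets=[0,0.05,0,0,0,0,0,0,0.1,0,0,0,0,0,0,0.14,0,0,0,0,0,0,0.18,0,0,0,0,0,0,0.22,0,0,0,0,0,0,0.25,0,0,0,0,0,0,0.28,0,0,0,0,0,0,0.3,0,0,0,0,0,0,0.3,0,0,0,0,0])

```text
time: 9.15
tool_pos: [442.6, 210.4, 96.2]
tcp_rot: [3.14, 0.004, 2.955]
contact_force: [7.8, -1.9, -2.0]
grip_width: 13.8
finger_force: 30.0
```

```bash
python3 gz.py top side; python3 go.py 471.2 203.7 95 2.9526
```

```text
top [5.34557e+02 1.93224e+02 8.59780e+01 6.08700e+00 3.00000e-03] 741 tool-rel grip [ 91.9 -17.2] dyaw -0.01
  along 93.5 across 1.1 dz -10.3
side [ 5.33976e+02  1.93379e+02  8.62880e+01  6.09200e+00 -4.00000e-03] 363 tool-rel grip [ 91.4 -17. ] dyaw -0.004
  along 92.9 across 0.6 dz -10.0
t 9.25 pos [442.8 210.4  96.3] yaw [3.14  0.004 2.955] F [ 7.5 -0.9 -1.9] w 13.8 q6 -1.1
shift [-0.292 -0.013  0.014] turn [0.002 0.005 0.003]
```

Emit:
step_arm(targets=[0,0.03,0,0,0,0,0,0,0.06,0,0,0,0,0,0,0.08,0,0,0,0,0,0,0.1,0,0,0,0,0,0,0.107,0,0,0,0,0,0,0.107,0,0,0,0,0])

```text
time: 10.0
tool_pos: [433.6, 212.5, 96.7]
tcp_rot: [3.139, 0.007, 2.955]
contact_force: [12.0, -2.5, -3.1]
grip_width: 14.2
finger_force: 30.0
```

```bash
python3 gz.py top side; python3 go.py 471.2 203.7 95 2.9526;python3 - <<'E'
from h import *
import glob
a=cv2.imread(sorted(glob.glob('pics/side_*'),key=lambda f:float(f[10:-4]))[-1])[100:170,270:350]
b=cv2.imread(sorted(glob.glob('pics/top_*'),key=lambda f:float(f[9:-4]))[-1])[170:240,160:240]
cv2.imwrite('pics/m2.png',cv2.resize(np.hstack([a,b]),None,fx=5,fy=5,interpolation=cv2.INTER_CUBIC))
E
```

```text
top [5.34648e+02 1.93317e+02 8.62120e+01 6.08300e+00 1.00000e-03] 738 tool-rel grip [101.  -19.2] dyaw -0.013
  along 102.8 across 1.3 dz -10.5
side [ 5.33206e+02  1.93728e+02  8.64640e+01  6.07600e+00 -1.20000e-02] 364 tool-rel grip [ 99.6 -18.8] dyaw -0.021
  along 101.3 across 2.1 dz -10.2
t 10.1 pos [433.7 212.5  96.7] yaw [3.139 0.007 2.955] F [11.8 -2.3 -2.9] w 14.2 q6 -1.09
shift [-0.385 -0.017  0.02 ] turn [0.003 0.009 0.003]
```

View pics/m2.png

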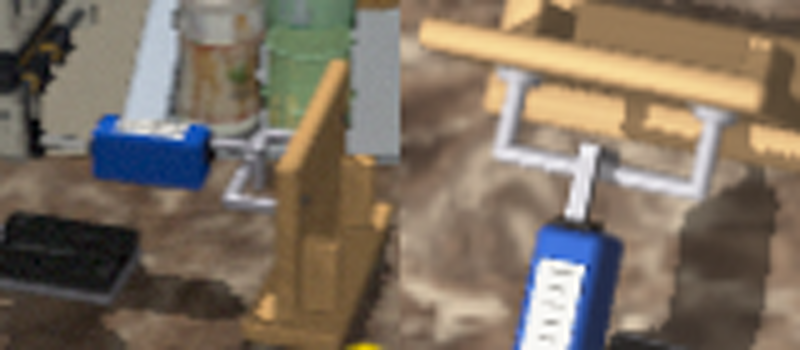

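The hook is on the bar, engaged at m2 (590,165), and the bar is still on its posts. The wrist reads 12 N and the extension is about 24 mm, which is mid-green. Holding.

Emit:
step_arm(targets=[0,0.005,0,0,0,0,0,0,0.005,0,0,0,0,0,0,0.005,0,0,0,0,0,0,0.005,0,0,0,0,0,0,0.005,0,0,0,0,0,0,0.005,0,0,0,0,0,0,0.005,0,0,0,0,0,0,0.005,0,0,0,0,0,0,0.005,0,0,0,0,0,0,0.005,0,0,0,0,0,0,0.005,0,0,0,0,0,0,0.005,0,0,0,0,0,0,0.005,0,0,0,0,0,0,0.005,0,0,0,0,0,0,0.005,0,0,0,0,0,0,0.005,0,0,0,0,0,0,0.005,0,0,0,0,0,0,0.005,0,0,0,0,0,0,0.005,0,0,0,0,0,0,0.005,0,0,0,0,0])

```text
time: 12.6
tool_pos: [433.2, 212.6, 96.7]
tcp_rot: [3.139, 0.007, 2.955]
contact_force: [10.9, -1.8, -2.7]
grip_width: 13.5
finger_force: 30.0
```

```bash
python3 gz.py top side; python3 go.py 471.2 203.7 95 2.9526
```

```text
top [5.34827e+02 1.93373e+02 8.61550e+01 6.08700e+00 2.00000e-03] 735 tool-rel grip [101.6 -19.2] dyaw -0.01
  along 103.4 across 1.0 dz -10.5
side [5.34055e+02 1.93872e+02 8.63610e+01 6.08500e+00 1.00000e-03] 360 tool-rel grip [100.8 -18.7] dyaw -0.011
  along 102.5 across 1.5 dz -10.3
t 12.7 pos [433.2 212.6  96.7] yaw [3.139 0.007 2.955] F [11.2 -2.5 -3.3] w 14.1 q6 -1.09
shift [-0.389 -0.017  0.019] turn [0.003 0.009 0.003]
```

Emit:
step_arm(targets=[0,-0.04,0,0,0,0,0,0,-0.08,0,0,0,0,0,0,-0.12,0,0,0,0,0,0,-0.16,0,0,0,0,0,0,-0.2,0,0,0,0,0,0,-0.25,0,0,0,0,0,0,-0.3,0,0,0,0,0,0,-0.35,0,0,0,0,0,0,-0.39,0,0,0,0,0,0,-0.39,0,0,0,0,0])

```text
time: 13.95
tool_pos: [468.3, 205.1, 95.5]
tcp_rot: [-3.141, -0.001, 2.955]
contact_force: [-0.3, 0.3, -0.9]
grip_width: 13.9
finger_force: 30.0
```

```bash
python3 gz.py top side; python3 go.py 470.6 204.5 155 2.9526
```

```text
top [5.46412e+02 1.90082e+02 8.48100e+01 6.09400e+00 8.00000e-03] 730 tool-rel grip [ 78.2 -15. ] dyaw -0.002
  along 79.6 across -0.0 dz -10.7
side [5.45582e+02 1.90725e+02 8.49430e+01 6.10200e+00 2.80000e-02] 358 tool-rel grip [ 77.3 -14.3] dyaw 0.006
  along 78.6 across -0.2 dz -10.6
t 14.05 pos [468.  205.1  95.6] yaw [-3.141e+00 -1.000e-03  2.955e+00] F [-0.2  0.7 -0.9] w 13.9 q6 -1.12
shift [-0.026 -0.001 -0.594] turn [-0.    -0.001  0.003]
```

Emit:
step_arm(targets=[0,-0.02,0,-0.15,0,0,0,0,-0.02,0,-0.35,0,0,0,0,-0.02,0,-0.55,0,0,0,0,0.1,0,-0.6,0,0,0,0,0.4,0,-0.6,0,0,0,0,0.6,0,-0.6,0,0,0,0,0.6,0,-0.6,0,0,0])

```text
time: 14.92
tool_pos: [407.2, 216.4, 155.2]
tcp_rot: [-3.141, -0.002, 2.956]
contact_force: [0.9, -0.2, 0.5]
grip_width: 13.9
finger_force: 30.0
```

Emit:
step_arm(targets=[0,0,-0.3,0,0,0,0,0,0,-0.7,0,0,0,0,0,0,-1,0,0,0,0,0,0,-1,0,0,0,0])

```text
time: 15.42
tool_pos: [390.8, 116.6, 155.5]
tcp_rot: [-3.141, -0.0, 2.952]
contact_force: [-1.0, 1.1, -1.5]
grip_width: 13.8
finger_force: 30.0
```

Emit:
step_arm(targets=[0,-0.1,-0.4,0,0,0,0,0,-0.2,-0.8,0,0,0,0,0,-0.25,-1,0,0,0,0,0,-0.25,-1,0,0,0,0])

```text
time: 15.92
tool_pos: [397.6, 14.5, 155.6]
tcp_rot: [3.141, 0.001, 2.953]
contact_force: [-0.4, 0.1, -1.2]
grip_width: 13.4
finger_force: 30.0
```

```bash
python3 go.py 537 -141.9 130 2.9316
python3 - <<'E'
from fit import *
for n in('top','side'):
    im,d=cap(n); cl=cloud(n,d)
    for name,M in(('c',C),):
      for k in (0,1):
        # k=1: foam top/pocket edges only
        print(n,k,*[np.round(x,4) for x in fit(cl,M,[614.2,-158.3,-.21],0,6 if k==0 else 16,135,lambda L:L[:,0]>(-200 if k==0 else -60))])
E
```

```text
t 15.93 pos [397.6  14.5 155.6] yaw [3.141e+00 1.000e-03 2.953e+00] F [-0.4  0.1 -1.2] w 13.4 q6 -1.54
shift [-1.663 -1.275  0.257] turn [0.    0.001 0.027]
top 0 [ 6.146576e+02 -1.597941e+02 -2.125000e-01 -2.154000e-01] 3599 1.1059
top 1 [ 6.152490e+02 -1.597679e+02 -2.180000e-01 -1.494000e-01] 1793 1.1066
side 0 [ 6.136315e+02 -1.567495e+02 -1.994000e-01 -4.704000e-01] 2161 1.079
side 1 [ 6.088695e+02 -1.552767e+02 -1.975000e-01 -4.118000e-01] 1298 1.1371
```

Run:
```python
from h import *
for n in('top','side'):
    im,d=cap(n); W=cloud(n,d).reshape(-1,3); a=-.21; o=np.array([614.2,-158.3])
    L=(W[:,:2]-o)@np.array([[np.cos(a),-np.sin(a)],[np.sin(a),np.cos(a)]])
    m=(W[:,2]>29)&(W[:,2]<42)&(np.abs(L)<[130,70]).all(1); P=L[m]
    X=np.arange(-45,95,5); E=[(x,P[s,1].min(),P[s,1].max()) for x in X if (s:=(np.abs(P[:,0]-x)<2.5)).any()]
    E=np.array(E); f0=np.polyfit(E[:,0],E[:,1],1); f1=np.polyfit(E[:,0],E[:,2],1)
    print(n,'outer y',f0.round(3),f1.round(3),'med',np.median(E[:,1:],0).round(1))
    Y=[P[np.abs(P[:,1]-y)<2] for y in list(range(-50,-24,4))+list(range(25,51,4))]
    print(' x front',np.median([q[:,0].max() for q in Y]).round(1),'x foam rear',np.median([q[q[:,0]>-90][:,0].min() for q in Y]).round(1), 'bar rear',np.median([q[:,0].min() for q in Y]).round(1))
    # pocket edges: top-level points just outside
    pk=[(P[s&(P[:,1]<0),1].max(),P[s&(P[:,1]>0),1].min()) for x in np.arange(-35,40,5) if (s:=(np.abs(P[:,0]-x)<2.5)).any()]
    print(' pocket y',np.median(pk,0).round(1)); 
    Q=P[np.abs(P[:,1])<12]; print(' pocket front', Q[(Q[:,0]>20)&(Q[:,0]<65)][:,0].min().round(1),'slot',Q[(Q[:,0]>50)&(Q[:,0]<80)&(np.abs(Q[:,1])<4)][:,0].max().round(1),Q[(Q[:,0]>80)&(np.abs(Q[:,1])<4)][:,0].min().round(1))
```

```text
top outer y [-5.0000e-03 -5.1942e+01] [-2.0000e-03  5.0464e+01] med [-52.2  50.5]
 x front 95.6 x foam rear -51.9 bar rear -117.9
 pocket y [-21.1  19.5]
 pocket front 45.2 slot 72.4 88.5
side outer y [ 7.0000e-03 -5.3974e+01] [ 0.   48.45] med [-54.   48.5]
 x front 93.9 x foam rear -52.4 bar rear -117.0
 pocket y [-23.   17.6]
 pocket front 44.9 slot 69.6 87.7
```

Emit:
step_arm(targets=[0,-0.2,-0.3,0,0,0,0,0,-0.5,-0.6,0,0,0,0,0,-0.8,-0.9,0,0,0,0,0,-0.9,-1,0,0,0,0,0,-0.9,-1,0,0,0,0])

```text
time: 16.75
tool_pos: [466.7, -99.4, 155.3]
tcp_rot: [3.141, -0.001, 2.955]
contact_force: [0.0, 1.2, -1.7]
grip_width: 13.3
finger_force: 30.0
```

```bash
python3 go.py 537 -143.7 92 2.9316
```

```text
t 16.75 pos [466.7 -99.4 155.3] yaw [ 3.141e+00 -1.000e-03  2.955e+00] F [ 0.   1.2 -1.7] w 13.3 q6 -1.75
shift [-0.774 -0.304  0.632] turn [ 0.001 -0.001  0.029]
```

Emit:
step_arm(targets=[0,-0.2,-0.1,0,0,0,0.01,0,-0.5,-0.2,0,0,0,0.03,0,-0.77,-0.3,0,0,0,0.03,0,-0.77,-0.3,0.3,0,0,0.03,0,-0.77,-0.3,0.5,0,0,0.03,0,-0.77,-0.3,0.63,0,0,0.03,0,-0.77,-0.3,0.63,0,0,0.03])

```text
time: 17.62
tool_pos: [536.1, -142.5, 92.1]
tcp_rot: [3.141, -0.002, 2.932]
contact_force: [-0.1, -0.1, -0.7]
grip_width: 14.0
finger_force: 30.0
```

```bash
python3 go.py 537 -143.7 92 2.9316; python3 gz.py top side; python3 gz.py top side
```

```text
t 17.62 pos [ 536.1 -142.5   92.1] yaw [ 3.141e+00 -2.000e-03  2.932e+00] F [-0.1 -0.1 -0.7] w 14.0 q6 -1.76
shift [-0.011 -0.01   0.001] turn [ 0.001 -0.003  0.001]
top [ 6.13502e+02 -1.58985e+02  8.20940e+01  6.07600e+00  2.20000e-02] 359 tool-rel grip [ 77.4 -16.5] dyaw 0.002
  along 79.1 across -0.2 dz -10.0
side [ 6.12809e+02 -1.58707e+02  8.23100e+01  6.07000e+00  9.00000e-03] 566 tool-rel grip [ 76.7 -16.2] dyaw -0.004
  along 78.4 across 0.4 dz -9.8
top [ 6.14907e+02 -1.60124e+02  8.31860e+01  6.06500e+00  8.00000e-03] 364 tool-rel grip [ 77.8 -16.9] dyaw -0.008
  along 79.6 across 0.4 dz -10.2
side [ 6.13715e+02 -1.59441e+02  8.29950e+01  6.06500e+00  4.00000e-03] 562 tool-rel grip [ 76.6 -16.2] dyaw -0.009
  along 78.3 across 0.8 dz -10.4
```

Emit:
step_arm(targets=[0,-0.006,-0.007,0.1,0,0,0,0,-0.006,-0.007,0.2,0,0,0,0,-0.006,-0.007,0.25,0,0,0,0,-0.006,-0.007,0.28,0,0,0,0,-0.006,-0.007,0.31,0,0,0,0,-0.006,-0.007,0.33,0,0,0,0,-0.006,-0.007,0.33,0,0,0])

```text
time: 18.7
tool_pos: [537.2, -144.4, 59.7]
tcp_rot: [3.142, -0.0, 2.931]
contact_force: [-0.3, 0.1, -0.9]
grip_width: 14.0
finger_force: 30.0
```

```bash
python3 go.py 537 -143.7 42 2.9316; python3 gz.py top side; python3 go.py 537 -143.7 42 2.9316
```

```text
t 18.7 pos [ 537.2 -144.4   59.7] yaw [ 3.142 -0.     2.931] F [-0.3  0.1 -0.9] w 14.0 q6 -1.76
shift [0.004 0.007 0.177] turn [ 0. -0. -0.]
top [ 6.50008e+02 -1.71129e+02  4.78480e+01  6.15900e+00  6.90000e-02] 568 tool-rel grip [112.8 -26.7] dyaw 0.086
  along 115.2 across -12.5 dz -11.8
side [ 6.17128e+02 -1.61523e+02  4.91950e+01  6.08000e+00  8.00000e-03] 593 tool-rel grip [ 79.9 -17.1] dyaw 0.007
  along 81.7 across -0.6 dz -10.5
t 18.8 pos [ 537.3 -144.5   59.9] yaw [3.142 0.    2.931] F [-0.8  0.7 -1.7] w 14.2 q6 -1.76
shift [0.005 0.007 0.179] turn [ 0.  0. -0.]
```

Emit:
step_arm(targets=[0,0,0,0.03,0,0,0,0,0,0,0.06,0,0,0,0,0,0,0.09,0,0,0,0,0,0,0.09,0,0,0])

```text
time: 19.3
tool_pos: [537.0, -144.4, 50.3]
tcp_rot: [3.141, -0.001, 2.931]
contact_force: [0.8, -0.2, -1.1]
grip_width: 13.8
finger_force: 30.0
```

Emit:
step_arm(targets=[0,0,0,0.03,0,0,0,0,0,0,0.05,0,0,0,0,0,0,0.07,0,0,0,0,0,0,0.085,0,0,0,0,0,0,0.085,0,0,0])

```text
time: 19.92
tool_pos: [537.3, -144.5, 42.3]
tcp_rot: [3.142, 0.0, 2.931]
contact_force: [-1.2, 0.5, 0.5]
grip_width: 13.9
finger_force: 30.0
```

```bash
python3 go.py 537 -143.7 42 2.9316
python3 - <<'E'
from h import *
a,_=cap('side');b,_=cap('top')
cv2.imwrite('pics/m3.png',cv2.resize(np.hstack([a[165:245,260:370],b[150:260,290:380][:80]]),None,fx=4,fy=4,interpolation=cv2.INTER_CUBIC))
E
```

```text
t 19.93 pos [ 537.3 -144.5   42.3] yaw [3.142 0.    2.931] F [-1.2  0.5  0.5] w 13.9 q6 -1.76
shift [0.004 0.007 0.003] turn [ 0.  0. -0.]
```

View pics/m3.png

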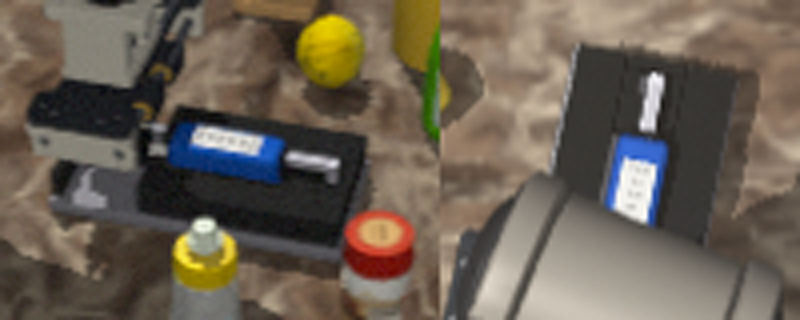

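The gauge sits in the pocket: in m3 the body is at (225,150) and the prong is in its slot at (330,170). Wrist load has dropped to zero. I'll release, then press the body down with closed fingertips.

Emit:
step_arm(targets=[0.5,0,0,0,0,0,0,0.5,0,0,0,0,0,0,0.5,0,0,0,0,0,0,0.5,0,0,0,0,0,0,0.5,0,0,0,0,0,0,0.5,0,0,-0.2,0,0,0,0.5,0,0,-0.5,0,0,0,0.5,0,0,-0.7,0,0,0,0,0,0,-0.7,0,0,0,0,0,0,-0.7,0,0,0,0,0,0,-0.7,0,0,0,0,0,0,-0.7,0,0,0,0,0,0,-0.7,0,0,0])

```text
time: 21.65
tool_pos: [537.1, -144.4, 111.8]
tcp_rot: [3.141, -0.001, 2.931]
contact_force: [-0.2, 0.8, 0.2]
grip_width: 2.3
finger_force: 0.0
```

```bash
python3 go.py 614.5 -160 85 2.9316
python3 - <<'E'
from h import *
for n in('top','side'):
    im,d=cap(n); hsv=cv2.cvtColor(im,cv2.COLOR_BGR2HSV); m=cv2.inRange(hsv,(105,140,60),(125,255,255))>0
    cl=cloud(n,d); P=cl[m&(np.hypot(cl[...,0]-614,cl[...,1]+160)<60)]; top=P[P[:,2]>47]
    A=np.c_[top[:,:2]-[614,-160],np.ones(len(top))]; print(n,len(top),np.median(top[:,2]).round(1),np.linalg.lstsq(A,top[:,2],rcond=None)[0].round(3))
E
```

```text
t 21.65 pos [ 537.1 -144.4  111.8] yaw [ 3.141e+00 -1.000e-03  2.931e+00] F [-0.2  0.8  0.2] w 2.3 q6 -1.76
shift [-0.79   0.009  0.267] turn [ 0.    -0.001 -0.   ]
top 101 51.1 [ 1.9000e-02 -1.3000e-02  5.0384e+01]
side 112 50.7 [1.3000e-02 6.7000e-02 5.1092e+01]
```

Emit:
step_arm(targets=[0,-0.4,0,0,0,0,0,0,-0.79,0,0,0,0,0,0,-0.79,0,0.15,0,0,0,0,-0.79,0,0.25,0,0,0,0,-0.79,0,0.3,0,0,0,0,-0.79,0,0.33,0,0,0,0,-0.79,0,0.34,0,0,0,0,-0.79,0,0.35,0,0,0,0,-0.79,0,0.36,0,0,0,0,-0.79,0,0.36,0,0,0])

```text
time: 23.0
tool_pos: [614.6, -161.0, 77.3]
tcp_rot: [-3.141, 0.001, 2.931]
contact_force: [-2.3, 0.8, 5.5]
grip_width: 0.3
finger_force: 2.7
```

Emit:
step_arm(targets=[0,0,0,0.01,0,0,0,0,0,0,0.02,0,0,0,0,0,0,0.02,0,0,0])

```text
time: 23.38
tool_pos: [614.7, -161.0, 77.2]
tcp_rot: [-3.141, 0.002, 2.932]
contact_force: [-6.1, 1.7, 16.7]
grip_width: 0.5
finger_force: 8.6
```

Emit:
step_arm(targets=[0,0,0,-0.1,0,0,0,0,0,0,-0.4,0,0,0,0,0,0,-0.8,0,0,0,0,0,0,-1,0,0,0,0,0.5,0,-1,0,0,0,0,1,0,-1,0,0,0,0,1,0,-1,0,0,0])

```text
time: 24.25
tool_pos: [513.2, -138.8, 174.1]
tcp_rot: [3.141, -0.004, 2.931]
contact_force: [1.0, -0.1, 0.5]
grip_width: 0.3
finger_force: 0.0
```

Emit:
step_arm(targets=[0,0.4,0.3,0,0,0,0,0,0.8,0.7,0,0,0,0,0,0.8,1,0,0,0,0,0,0.8,1,0,0,0,0])

```text
time: 24.75
tool_pos: [460.5, -24.4, 174.9]
tcp_rot: [3.141, 0.002, 2.934]
contact_force: [0.3, 0.6, -0.1]
grip_width: 0.5
finger_force: 0.0
```

Run:
```python
from fit import *
o=[]
for n in('top','side'):
    im,d=cap(n); o.append(im); cl=cloud(n,d); hsv=cv2.cvtColor(im,cv2.COLOR_BGR2HSV)
    m=cv2.inRange(hsv,(105,140,60),(125,255,255))>0; P=cl[m&(np.hypot(cl[...,0]-614,cl[...,1]+160)<60)]; print(n,np.median(P[P[:,2]>47][:,2]))
    print(' rack',fit(cl,R,[604.8,178.2,-.19],0,60,130,lambda L:L[:,0]<42)[0].round(3))
a,b=o[1][100:250,230:400],o[0][120:290,150:380]
b=cv2.resize(b,None,fx=150/170,fy=150/170)
cv2.imwrite('pics/m4.png',cv2.resize(np.hstack([a,b]),None,fx=2.1,fy=2.1,interpolation=cv2.INTER_CUBIC))
```

```text
top 51.02591613116408
 rack [ 6.05696e+02  1.79053e+02 -1.90000e-01 -1.29000e-01]
side 50.58389746889361
 rack [ 6.03765e+02  1.72637e+02 -1.61000e-01 -3.72000e-01]
```

View pics/m4.png

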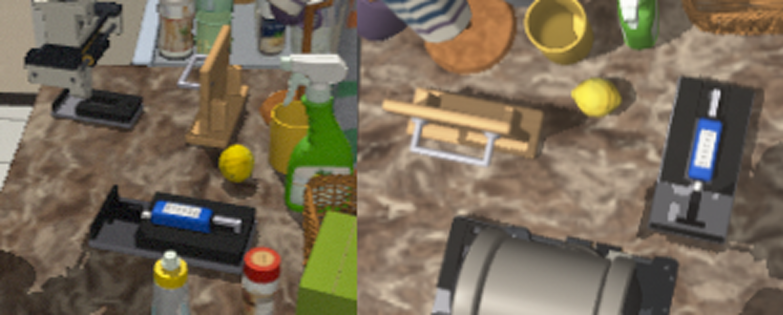

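The picture shows the gauge home in the large case: body at (705,150), prong in its slot and handle on the tray. The bar is still bonded and the other things are untouched.

```bash
python3 -c "
from plant import bot
print(bot.close_job())"
```

```text
the job is handed in; nothing more can be done
None
```

The bar held a pull of about 12 N, kept on for over two seconds. The gauge is unhooked and pressed home in the larger case, and the job is handed in; I judged the green band from the measured pull and handle travel, because the gripper hid the stem.

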